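# Clamp a model wall upright in a cam clamp

## Robot

A 6-joint arm with a two-finger parallel gripper is mounted at the origin on the work surface; the furniture and walls round the work are solid. World frame = base frame: x ahead of the robot, y to its left, z up, the work surface at z = 0. Lengths are in m, angles in degrees, forces in N, time in s.
With the tool pointing down it reaches from about 0.4 to 0.825 m from the base axis. Payload 7 kg.
Tool frame: the origin (TCP) lies midway between the tips of the shut fingers; the grasp point (between the pads) lies 19 mm behind it; z points along the fingers, y is the line along which they close (so a half turn about z gives the same grasp; the last joint's range is limited). The gripper opens to 88 mm and grips with 3 to 60 N. Pads are 19 mm wide; open, the fingers measure 130 mm over their backs; the gripper's body (78 mm by 193 mm) begins 47 mm behind the grasp point.
Start: joints at [-49.612, 20.546, 0.682, 0, -70.136, -16.507], TCP at [0.273, -0.617, 0.227] pointing down, gripper open.
Joint ranges: [-176.03, 176.03], [-82.01, 121.73], [-58.28, 71.71], [-173.87, 95.51], [-174.79, -0.11], [-173.66, 173.66]. Speed limits (degrees/s): [136.94, 136.94, 172.46, 180, 180, 180].

## Interface

Orientations are given as a 3x3 rotation matrix whose columns are the frame's x, y, z axes.
In Python, from rig import robot gives the robot as it stands. Calls block until the motion is done:
- robot.goto(position, orientation): joint-space move of the TCP to a pose.
- robot.servo_line(position, ori=None, speed=0.15): straight line of the TCP; ori=None keeps the orientation; speed is the mean speed in m/s.
- robot.movej(angles): joint-space move.
- robot.move_gripper(opening): opening from 0.0 (shut) to 1.0 (fully open); the grip force is fixed at half the most; returns when the fingers have stopped.
- robot.dwell(seconds).
- robot.ik(position, orientation): joint angles nearest the present ones, or None.
- robot.grab_frame(name): name is "side" or "top"; returns (picture, depth): 400x640x3 uint8, red, green, blue; 400x640 float32, m along the optical axis (not along the pixel's ray), 0 where there is no reading.
- robot.camera_info(name): a dict with "vfov" (degrees; the focal length in pixels is half the picture's height over the tangent of half this angle, whatever the lens; pixels are square), "cx", "cy" (the principal point, pixels), "view" (4x4, takes a point from world to camera coordinates). Camera axes: x right, y down, z forward; pixel columns grow to the right and rows downward; lengths in m; the calibration is good to about 2 mm. A picture is of the moment at which its call begins. camera_info takes no time and is no camera call.
A pose or a line that the arm cannot do raises robot.Unreachable and nothing moves.
- robot.job_done(): hands the job in; it is judged then, once.
Readings, each from a call of its own:
- robot.read_t(): time.
- robot.read_qpos(): joint angles.
- robot.read_qvel(): joint speeds.
- robot.read_effort(): joint torques, N m.
- robot.read_position(): TCP position.
- robot.read_tcp_rot(): TCP orientation.
- robot.read_force(): force on the tool from outside, world axes, zero at the start.
- robot.read_ft_torque(): the same for the moment, N m.
- robot.read_grip_width(): opening from 0.0 (shut) to 1.0 (fully open).
- robot.read_finger_force(): force on a finger pad.
Only numpy, scipy, OpenCV 4.12 (cv2) and the standard library are available. Lean on these libraries where they do the work, as an engineer would, in place of code of your own. Each camera call takes 0.05 s, during which the arm holds its last target. There are 200 camera calls.

## Task

A longer and a shorter white wall of an architectural model stand in the wooden rack. Swing the lever of the cam clamp fully open, then stand the longer wall upright in the clamp's slot, foot right down on the bed and one end up against the steel end stop, and let go of it; then swing the lever all the way back across so that the jaw locks the wall upright against the fence. Leave the shorter wall standing in the rack and do not disturb the glue bottle or the roll of masking tape.

Things in the scene. Friction and masses are not known exactly. Their poses are not given: they have to be found in the camera images.
- long_wall: Longer white model wall (doorway in the middle, a window each side): 150 mm long (x), 6 mm thick (y), 90 mm high (z), about 0.07 kg, loose. Origin: middle of the underside of its foot. Stands upright in a groove of the rack, foot 12 mm above the desk; its top 34 mm are solid and free to grip by the thickness. Either end may go to the stop, either face to the fence.
- short_wall: Shorter white model wall (one wide window): 105 x 6 x 90 mm, origin and axes as for the long wall. It stands in the rack's other groove and stays there.
- rack: Pale wooden rack, fixed, 100 x 128 mm, origin at the centre of its underside. Two open-ended grooves along its x at y = +40 and -40 mm (either may hold the long wall), 8.5 mm wide, floor at z = 12 mm; the cheeks beside them end at z = 46 mm.
- clamp: Cam clamp, fixed: plywood bed 15 mm thick (x -117 to +33, y -100 to +90 mm), upright slot along its y between the fixed fence (+x side, face at x = +3 mm, top at z = 53 mm) and a sliding jaw. Origin: on the desk, under the middle of the clamped wall. The clamped long wall has its origin at x = 0, y = 0, z = 15 mm here, its long axis along y.
- seat (a point): Point on the clamp's bed (15 mm above the desk) where the middle of the long wall's foot belongs once clamped against fence and end stop; axes as the clamp's. In the open slot, mid-slot is 3 mm towards the clamp's -x from here.
- jaw_face (a point): On the clamp's wooden jaw (moves along x; y -66 to +66 mm, top at z = 50 mm): middle of its springy cork facing, z = 28 mm. At x = -9 mm with the lever fully open (slot 12 mm wide, 6 mm lead-in chamfers on jaw and fence); moves to +x by 4.77 mm per rad of the lever, and the cork gives way on the wall.
- stop_face (a point): Middle of the face of the dark steel end stop that closes the slot at the clamp's -y end: y = -75 mm, z = 33 mm; the stop's top is at z = 51 mm. The slot's +y end is open. The long wall's end belongs here; it slides along the bed when nudged (a few N).
- cam_lever (a joint): Cam lever angle, rad. 0: fully open, lever points along the clamp's -x (away from the fence). Grows to 1.57 (its limit: jaw tight on the wall) as it swings clockwise seen from above, until it points along the clamp's +y. Found half shut; stays where it is left; 2 to 3 N at the knob turn it.
- lever_knob (a point): Middle of the lever's upright round black knob, 77 mm above the desk: 23 mm thick, from z = 51 to 99 mm, 90 mm from the pivot.
- lever_pivot (a point): Point on the lever's vertical pivot axis, level with the knob's middle; 61 mm from the seat towards the clamp's -x.
- glue_bottle: White glue bottle with grey nozzle, 43 mm across, 134 mm high, standing; origin at the centre of its underside. Bystander.
- masking_tape: Roll of masking tape, 100 mm across, 25 mm high, lying flat; origin at the centre of its underside. Bystander.

How it is judged (in metres and radians):
On the way, in this order (a step that is already met when the one before it is completed fails the run):
1. the cam lever is swung fully open (below 0.15 rad) (value of joint cam_lever below 0.15 rad), for 0.2 s.
2. with the lever still open, the long wall stands in the slot, let go: foot on the bed within 3 mm, end within 5 mm of the stop, leaning less than 0.2 rad (x of long_wall in the frame of clamp between -0.01 and 0.01 m and y of long_wall in the frame of clamp between -0.003 and 0.005 m and z of long_wall in the frame of clamp between 0.012 and 0.018 m and angle between long_wall's own z axis and vertical below 0.2 rad and value of joint cam_lever below 0.3 rad and contact force between the fingers and long_wall below 0.2 N), for 0.2 s.
3. the lever is swung across and locks the wall (above 1.40 rad) (value of joint cam_lever above 1.4 rad), for 0.2 s.
At the end, for the whole second after the job is handed in: Long wall upright and parallel to the fence within 0.04 rad, foot on the bed and side on the fence within 3 mm, end within 5 mm of the stop, pressed on the clamp with over 2 N, at rest; lever locked (above 1.40 rad); short wall still stands in the rack (x of long_wall in the frame of clamp between -0.003 and 0.003 m and y of long_wall in the frame of clamp between -0.003 and 0.005 m and z of long_wall in the frame of clamp between 0.012 and 0.018 m and angle between long_wall's own z axis and vertical below 0.04 rad and angle between the x axis of long_wall and the y axis of clamp, either way round below 0.04 rad and value of joint cam_lever above 1.4 rad and contact force between long_wall and clamp above 2 N and linear speed of long_wall below 0.02 m/s and angle between short_wall's own z axis and vertical below 0.2 rad and z of short_wall in the frame of rack below 0.018 m); the robot touches nothing.
It fails at once if the short wall is shifted by more than 30 mm or taken out (distance of short_wall from where it was at the start of the episode above 0.03 m).
It fails at once if the glue bottle is shifted by more than 30 mm or tipped (distance of glue_bottle from where it was at the start of the episode above 0.03 m or angle between glue_bottle's own z axis and vertical above 0.4 rad).
It fails at once if the masking tape is shifted by more than 30 mm (distance of masking_tape from where it was at the start of the episode above 0.03 m).
It also fails if it takes over 72 s, if anything falls off the work surface, if the arm or the gripper's body presses on something with over 40 N, if the wrist force passes 120 N, or if a joint passes its speed limit or range.

## Working session

There is one attempt and no reset: what is moved stays moved. The work goes in short steps, each a Python script; the robot and the scene stay as the last script left them, time stands still between calls to the robot, and variables do not carry over. Pictures are saved under pics/ and viewed, at most 10 in all, crops included, and the job is handed in when it is done.

```bash
mkdir -p pics; ls; cat > h.py <<'E'
import numpy as np, cv2
from rig import robot
def cam(n):
    c=robot.camera_info(n); f=200/np.tan(np.radians(c["vfov"])/2)
    return f,c["cx"],c["cy"],np.array(c["view"])
def grab(n,tag):
    p,d=robot.grab_frame(n); cv2.imwrite(f"pics/{tag}.png",p[:,:,::-1]); np.save(f"pics/{tag}.npy",d); return p,d
def pt(n,d,u,v):
    f,cx,cy,V=cam(n); z=d[v,u]; return (np.linalg.inv(V)@[(u-cx)*z/f,(v-cy)*z/f,z,1])[:3]
def ray(n,u,v,h):
    f,cx,cy,V=cam(n); T=np.linalg.inv(V); r=T[:3,:3]@[(u-cx)/f,(v-cy)/f,1]; o=T[:3,3]
    return o+r*(h-o[2])/r[2]
E
python3 - <<'E'
from h import *
for n in("top","side"):
    p,d=grab(n,n+"0"); print(n,cam(n),(d>0).mean())
print(robot.read_t())
E
```

```text
pics
top (np.float64(402.45096639770685), 315.49155328451656, 204.0839906640219, array([[ 0.0164619 , -0.99947206,  0.02801089, -0.0022529 ],
       [-0.99900394, -0.01760333, -0.04100303,  0.46248056],
       [ 0.04147447, -0.027308  , -0.99876631,  0.95272547],
       [ 0.        ,  0.        ,  0.        ,  1.        ]])) 0.9959921875
side (np.float64(412.9515047769098), 322.09560986114184, 203.18524125107854, array([[-0.95732666, -0.2889294 ,  0.00674293,  0.45981786],
       [-0.12797956,  0.40289228, -0.90625551,  0.13550733],
       [ 0.25912718, -0.86844551, -0.42267658,  0.95130221],
       [ 0.        ,  0.        ,  0.        ,  1.        ]])) 0.99596484375
0.1
```

View pics/top0.png

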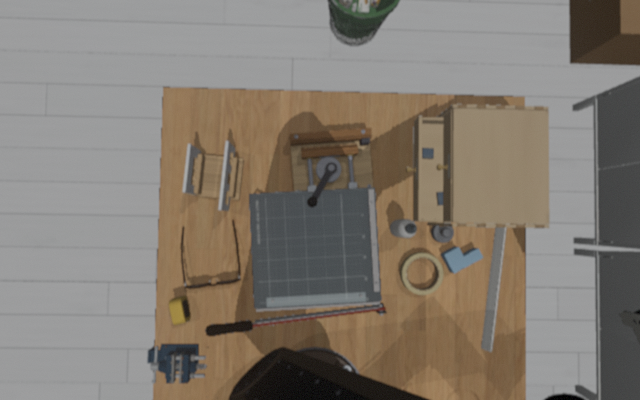

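View pics/side0.png

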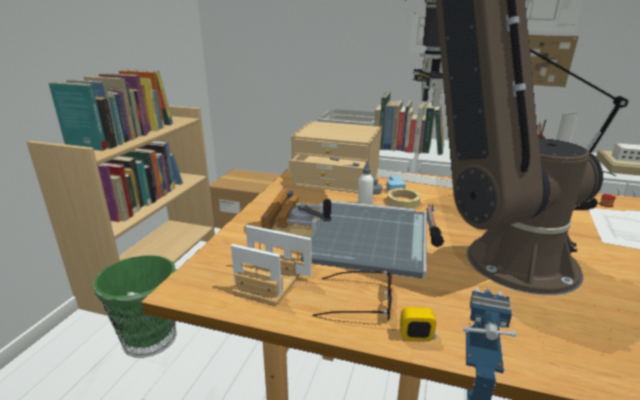

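The top view shows the rack at about (210,175), with the long wall at u≈227 and the short one at u≈188. The clamp is at about (332,160), with its fence towards the top of the image and its knob near (312,202). The glue bottle is at (404,228) and the tape at (421,273).

```bash
python3 - <<'E'
from h import *
p=cv2.imread("pics/top0.png"); c=p[110:230,165:395]; cv2.imwrite("pics/c1.png",cv2.resize(c,None,fx=3.45,fy=3.45,interpolation=cv2.INTER_CUBIC))
p=cv2.imread("pics/side0.png"); c=p[175:310,225:405]; cv2.imwrite("pics/c2.png",cv2.resize(c,None,fx=4,fy=4,interpolation=cv2.INTER_CUBIC))
E
```

```text
(no output)
```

View pics/c1.png

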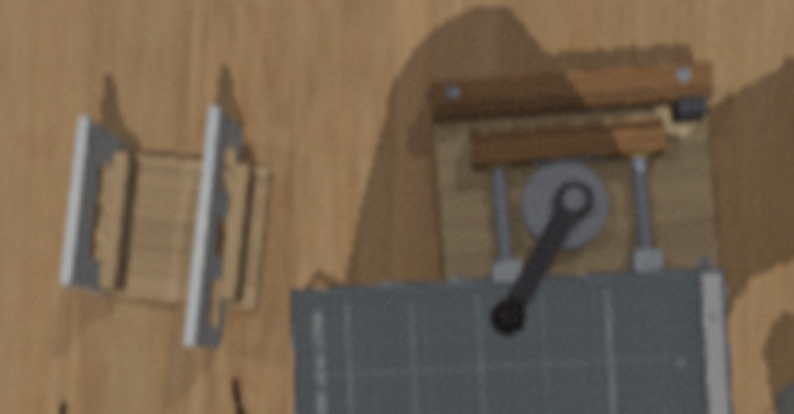

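View pics/c2.png

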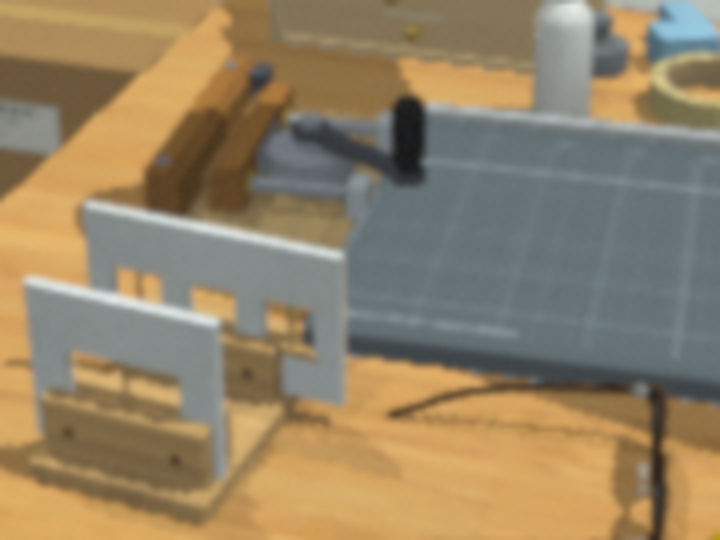

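The top crop shows the long wall top from (215,105) to (190,345) and the short one from (83,118) to (67,283). It also shows the fence from (432,100) to (711,80), the dark stop at (690,107), the knob at (508,316) and the pivot at (573,200). The side crop confirms the long wall is the rear one, nearer the clamp, and stands upright. Next I'll fit these features in the depth data from both views.

```bash
cat >> h.py <<'E'
def cloud(n,d):
    f,cx,cy,V=cam(n); v,u=np.mgrid[:400,:640]; T=np.linalg.inv(V)
    return np.stack([(u-cx)*d/f,(v-cy)*d/f,d],-1)@T[:3,:3].T+T[:3,3]
def box(P,lo,hi):
    m=((P>lo)&(P<hi)).all(-1); return P[m]
def rect(Q): # centre, size, angle of min-area rect in xy
    return cv2.minAreaRect((Q[:,:2]*1000).astype(np.float32))
E
python3 - <<'E'
from h import *
np.set_printoptions(precision=4,suppress=True)
for n in("top","side"):
    d=np.load(f"pics/{n}0.npy"); P=cloud(n,d)
    if n=="top":
        a=lambda u,v:(165+u/3.45,110+v/3.45)
        for nm,u,v,h in [("longA",215,105,.102),("longB",190,345,.102),("shortA",83,118,.102),("shortB",67,283,.102),("boltL",452,91,.053),("boltR",684,74,.053),("fence innerL",434,122,.053),("fence innerR",668,106,.053),("jawTL",472,131,.05),("jawTR",664,121,.05),("pivot",573,198,.07),("knob",508,316,.099),("stop",690,107,.051),("stopleft",675,108,.051)]:
            uu,vv=a(u,v); print(nm,ray(n,uu,vv,h),"depth",pt(n,d,round(uu),round(vv)))
    else:
        a=lambda u,v:(225+u/4,175+v/4)
        for nm,u,v,h in [("longA",88,204,.102),("longB",345,255,.102),("knobtop",409,99,.099),("stop",262,70,.051),("boltNear",165,158,.053),("shortA",30,282,.102),("shortB",218,324,.102)]:
            uu,vv=a(u,v); print(nm,ray(n,uu,vv,h),"depth",pt(n,d,round(uu),round(vv)))
    for nm,lo,hi in [("wall",[.38,.2,.085],[.6,.31,.12]),("fence+",[.5,-.12,.046],[.62,.12,.058]),("knob",[.3,-.05,.09],[.5,.1,.12])]:
        Q=box(P,lo,hi)
        print(nm,len(Q),rect(Q) if len(Q)>4 else "", np.percentile(Q[:,2],[50,95]) if len(Q) else "")
print(robot.read_position())
E
```

```text
longA [0.5929 0.2011 0.102 ] depth [ 0.6142  0.2219 -0.0011]
longB [0.4423 0.2127 0.102 ] depth [0.4423 0.2132 0.1005]
shortA [0.5829 0.2828 0.102 ] depth [0.5826 0.2817 0.1064]
shortB [0.4795 0.2897 0.102 ] depth [0.4794 0.29   0.1039]
boltL [0.6154 0.0541 0.053 ] depth [0.6156 0.0541 0.056 ]
boltR [ 0.6303 -0.1007  0.053 ] depth [ 0.6312 -0.1     0.0537]
fence innerL [0.5944 0.0657 0.053 ] depth [0.5999 0.0661 0.0281]
fence innerR [ 0.6085 -0.0902  0.053 ] depth [ 0.615  -0.0958  0.0177]
jawTL [0.5894 0.0404 0.05  ] depth [0.5908 0.04   0.042 ]
jawTR [ 0.5989 -0.088   0.05  ] depth [ 0.6009 -0.0882  0.0405]
pivot [ 0.5432 -0.0265  0.07  ] depth [ 0.5459 -0.0271  0.0567]
knob [0.464  0.0152 0.099 ] depth [0.4631 0.0157 0.0996]
stop [ 0.6086 -0.1053  0.051 ] depth [ 0.6083 -0.105   0.0527]
stopleft [ 0.6077 -0.0952  0.051 ] depth [ 0.6086 -0.0961  0.0501]
wall 559 ((520.4016723632812, 248.24566650390625), (87.28028106689453, 149.76126098632812), 85.23030853271484) [0.1015 0.1048]
fence+ 1149 ((560.3157958984375, -25.369590759277344), (119.82937622070312, 189.45030212402344), 0.831629
[... 275 characters left out ...]
p [0.4639 0.0127 0.099 ] depth [0.4647 0.0122 0.098 ]
stop [ 0.6064 -0.1046  0.051 ] depth [ 0.6084 -0.1059  0.0518]
boltNear [0.6136 0.0489 0.053 ] depth [0.6141 0.0491 0.0544]
shortA [0.5794 0.2837 0.102 ] depth [0.5798 0.285  0.1016]
shortB [0.4769 0.2917 0.102 ] depth [0.5145 0.2023 0.041 ]
wall 1032 ((519.6473388671875, 247.41624450683594), (89.86271667480469, 152.36294555664062), 84.82139587402344) [0.0956 0.1029]
fence+ 503 ((559.9762573242188, -22.690757751464844), (119.85919189453125, 189.0459747314453), 0.1496613323688507) [0.0507 0.0547]
knob 48 ((463.0546875, 17.63553237915039), (19.68654441833496, 17.306062698364258), 16.028810501098633) [0.0965 0.1001]
[ 0.2731 -0.6168  0.2257]
```

```bash
cat >> h.py <<'E'
PHI=np.radians(5.5)
def down(a): # tool x at world yaw a (rad), z down
    c,s=np.cos(a),np.sin(a); return np.array([[c,s,0],[s,-c,0],[0,0,-1.]])
PIV=np.array([.5445,-.0268])
def knob(th,z,r=.09,flip=0):
    a=PHI+np.pi-th
    return np.r_[PIV+r*np.array([np.cos(a),np.sin(a)]),z], down(a+flip)
E
python3 - <<'E'
from h import *
for f in(0,np.pi):
  for th in(.574,0,1.6):
    print(f,th,robot.ik(*knob(th,.062,flip=f)), robot.ik(*knob(th,.16,flip=f)))
for a in(-4.24,175.76): print(robot.ik([.5158,.2069,.068],down(np.radians(a))))
for a in(95.5,-84.5): print(robot.ik([.6057,-.021,.071],down(np.radians(a))))
E
```

```text
0 0.574 [ 2.61705754e+01  1.13008232e+01 -3.74758287e+01 -2.54444375e-14
 -4.12233481e+01 -1.43558353e+02] [  26.17057544    3.83693744  -30.42714378    0.          -55.73591878
 -143.55835288]
0 0 [  20.40350315   10.55613822  -38.49929334    0.          -40.94456844
 -104.90350315] [  20.40350315    2.97716718  -31.3671803     0.          -55.65565252
 -104.90350315]
0 1.6 [ 27.39064737  17.7377981  -27.95586856   0.         -44.30633333
 156.43610541] [ 27.39064737  11.23593826 -21.5188298    0.         -57.24523194
 156.43610541]
3.141592653589793 0.574 [ 2.61705754e+01  1.13008232e+01 -3.74758287e+01  2.54444375e-14
 -4.12233481e+01  3.64416471e+01] [ 26.17057544   3.83693744 -30.42714378   0.         -55.73591878
  36.44164712]
3.141592653589793 0 [ 20.40350315  10.55613822 -38.49929334   0.         -40.94456844
  75.09649685] [ 20.40350315   2.97716718 -31.3671803    0.         -55.65565252
  75.09649685]
3.141592653589793 1.6 [ 27.39064737  17.7377981  -27.95586856   0.         -44.30633333
 -23.56389459] [ 27.39064737  11.23593826 -21.5188298    0.         -57.24523194
 -23.56389459]
[ 42.0460292   18.37996578 -25.89997977   0.         -45.72005445
  43.7139708 ]
[  42.0460292    18.37996578  -25.89997977    0.          -45.72005445
 -136.2860292 ]
[ 16.46378894  22.20084103 -19.2280358    0.         -48.57112316
 169.03621106]
[ 16.46378894  22.20084103 -19.2280358    0.         -48.57112316
 -10.96378894]
```

```bash
python3 - <<'E'
from h import *
F=np.pi; np.set_printoptions(precision=4,suppress=True)
t0=robot.read_t()
robot.servo_line([.273,-.617,.36],speed=.3)
robot.goto(*knob(.574,.16,flip=F)); 
robot.move_gripper(.36)
p,R=knob(.574,.062,flip=F); robot.servo_line(p,speed=.15); print(robot.read_t()-t0,robot.read_force())
for th in np.linspace(.574,-.03,6)[1:]:
    p,R=knob(th,.062,flip=F); robot.servo_line(p,R,speed=.08); print(th,robot.read_position(),robot.read_force())
robot.servo_line([p[0],p[1],.19],speed=.25)
robot.goto([.5,.207,.24],down(np.radians(-4.24)))
print(robot.read_t()-t0)
for n in("top","side"): grab(n,n+"1")
d=np.load("pics/top1.npy"); P=cloud("top",d)
print(len(Q:=box(P,[.3,-.15,.09],[.5,.1,.105])), rect(Q) if len(Q)>4 else "")
E
python3 - <<'E'
import cv2,numpy as np,sys
sys.path.insert(0,".")
a=cv2.imread("pics/top1.png")[115:235,270:390]; b=cv2.imread("pics/side1.png")[170:300,220:350]
f=lambda x:cv2.resize(x,(400,400),interpolation=cv2.INTER_CUBIC)
cv2.imwrite("pics/c3.png",np.hstack([f(a),f(b)]))
E
```

```text
4.8917 [ 0.2321 -0.0612 -0.1033]
0.45319999999999994 [0.4608 0.0048 0.063 ] [ 0.0849 -0.3863 -0.393 ]
0.3324 [ 0.4573 -0.0056  0.0624] [-1.1981 -0.0155  0.1151]
0.2116 [ 0.4552 -0.0163  0.0621] [-0.7462  0.6727  0.56  ]
0.09079999999999999 [ 0.4546 -0.0271  0.062 ] [-0.5413 -0.3437  0.7938]
-0.03 [ 0.4552 -0.0379  0.062 ] [ 0.2464 -0.2318 -0.536 ]
7.966700000000001
76 ((454.33306884765625, -33.59496307373047), (19.669057846069336, 20.00123405456543), 1.2654170989990234)
```

View pics/c3.png

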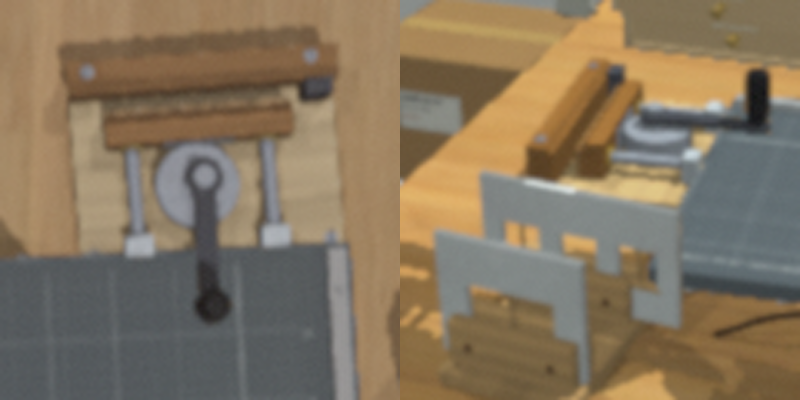

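The lever is open: in the left half of the crop it points straight down from the pivot (204,175) to the knob (211,305). The slot is visible between the fence's lower edge (y≈95) and the jaw (y≈110), with the stop at (315,88). Next I'll refine the slot centreline from both views.

```bash
python3 - <<'E'
from h import *
np.set_printoptions(precision=1,suppress=True,linewidth=160)
c,s=np.cos(PHI),np.sin(PHI); seat=PIV+.061*np.array([c,s]); print(seat)
for n in("top","side"):
    P=cloud(n,np.load(f"pics/{n}1.npy")); Q=P[...,:2]-seat
    X=(Q@[c,s])*1e3; Y=(Q@[-s,c])*1e3; Z=P[...,2]*1e3
    for y0,y1 in[(-60,-20),(-20,20),(20,60)]:
        m=(Y>y0)&(Y<y1)&(Z<70)&(Z>5); print(n,y0,[(int(a),round(float(np.median(Z[m&(X>=a)&(X<a+3)])))) for a in range(-45,45,3) if (m&(X>=a)&(X<a+3)).sum()>2])
    m=(abs(X)<7)&(Z>5)&(Z<70); print(n,"stop along y",[(int(a),round(float(np.median(Z[m&(Y>=a)&(Y<a+3)])))) for a in range(-105,-60,3) if (m&(Y>=a)&(Y<a+3)).sum()>0])
    m=(X>-33)&(X<-18)&(Z>44)&(Z<58);print("jaw top y range",np.percentile(Y[m],[1,99]))
    m=(X>12)&(X<35)&(Z>46)&(Z<60);print("fence y range",np.percentile(Y[m],[1,99]), "fence slope deg",np.degrees(np.polyfit(Y[m],X[m],1)[0]),np.percentile(X[m],[50]))
f=lambda u,v,h,n="top":ray(n,270+u/3.333,115+v/3.333,h)[:2]-seat
print("bolts etc")
for u,v,h in[(87,72,.053),(310,56,.053),(203,175,.068),(302,88,.051),(108,118,.05),(290,103,.05)]:
    q=f(u,v,h)*1e3; print(q@[c,s],q@[-s,c])
# wall ends
for n in("top","side"):
    P=cloud(n,np.load(f"pics/{n}0.npy")); Q=box(P,[.42,.19,.098],[.61,.225,.108]); k=np.polyfit(Q[:,0],Q[:,1],1); print(n,rect(Q),"slope",np.degrees(np.arctan(k[0])),"y at .5155",np.polyval(k,.5155)*1e3,Q[:,0].min()*1e3,Q[:,0].max()*1e3)
E
```

```text
[ 0.6 -0. ]
top -60 [(-45, 16), (-42, 17), (-39, 16), (-36, 36), (-33, 49), (-30, 50), (-27, 50), (-24, 50), (-21, 49), (-18, 46), (-15, 45), (-12, 42), (-6, 15), (-3, 15), (0, 20), (3, 46), (6, 52), (9, 53), (12, 54), (15, 53), (18, 53), (21, 53), (24, 53)]
top -20 [(-45, 39), (-42, 40), (-39, 39), (-36, 41), (-33, 50), (-30, 49), (-27, 49), (-24, 50), (-21, 50), (-18, 48), (-15, 43), (-12, 42), (-6, 15), (-3, 16), (0, 23), (3, 47), (6, 52), (9, 54), (12, 55), (15, 54), (18, 54), (21, 54), (24, 55)]
top 20 [(-45, 17), (-42, 17), (-39, 17), (-36, 35), (-33, 50), (-30, 50), (-27, 50), (-24, 50), (-21, 49), (-18, 47), (-15, 43), (-12, 42), (-6, 15), (-3, 15), (0, 22), (3, 47), (6, 52), (9, 54), (12, 53), (15, 54), (18, 53), (21, 54), (24, 52)]
top stop along y [(-102, 48), (-99, 48), (-96, 52), (-93, 50), (-90, 50), (-87, 50), (-84, 51), (-81, 50), (-78, 48), (-75, 35), (-72, 30), (-69, 30), (-66, 18), (-63, 27)]
jaw top y range [-64.5 221. ]
fence y range [-98.7  87.5] fence slope deg -0.04281708503944236 [18.3]
side -60 [(-39, 37), (-36, 45), (-33, 49), (-30, 50), (-27, 50), (-24, 49
[... 740 characters left out ...]
nge [-1538.5    90.9] fence slope deg -0.19012979097871807 [17.4]
bolts etc
16.784589930758727 73.57259100390266
16.566695890052934 -81.11093984718632
-62.208900511703725 0.7197488659058804
-4.8855318234922045 -74.00594426847175
-15.552144262153657 61.619817008727495
-14.519575042318706 -64.95621345992234
top ((517.064208984375, 208.2522735595703), (6.843011856079102, 149.76168823242188), 85.25436401367188) slope -4.627900229207801 y at .5155 208.09970074365816 442.3334030333076 591.6578902171589
side ((515.6687622070312, 207.86000061035156), (10.40707778930664, 149.84048461914062), 85.06893920898438) slope -4.628072577006007 y at .5155 208.94930026745703 440.77622178351737 590.3914146657511
```

```bash
cat >> h.py <<'E'
EX=np.array([np.cos(PHI),np.sin(PHI)]); EY=np.array([-EX[1],EX[0]])
SEAT=PIV+.061*EX-.0015*EX
WR=down(PHI-np.pi/2)
def cl(x,y,z): return np.r_[SEAT+x*EX+y*EY,z]
E
python3 - <<'E'
from h import *
np.set_printoptions(precision=4,suppress=True)
R=down(np.radians(-4.65)); x,y=.5163,.2082
robot.goto([x,y,.16],R); robot.move_gripper(.5)
robot.servo_line([x,y,.069],speed=.12); print(robot.read_force())
robot.move_gripper(0); print("grip",robot.read_grip_width()*88,robot.read_finger_force(),robot.read_force())
robot.servo_line([x,y,.20],speed=.12); print(robot.read_grip_width()*88,robot.read_force())
robot.servo_line([.56,.10,.20],speed=.2)
robot.goto(cl(-.003,.008,.20),WR)
robot.dwell(.2); print(robot.read_t(),robot.read_position(),robot.read_force())
grab("top","top2"); grab("side","side2")
a=cv2.imread("pics/top2.png")[95:235,250:390]; b=cv2.imread("pics/side2.png")[120:270,220:370]
f=lambda x:cv2.resize(x,(400,400),interpolation=cv2.INTER_CUBIC)
cv2.imwrite("pics/c4.png",np.hstack([f(a),f(b)]))
E
```

```text
[-0.2353  0.203   1.1397]
grip 5.662552703102982 30.00020295381546 [-0.2067  0.2963  1.4646]
5.388076191585891 [ 0.1037 -0.8012 -0.8657]
13.9583 [ 0.5999 -0.0128  0.2001] [-0.4648 -0.3573 -0.5358]
```

View pics/c4.png

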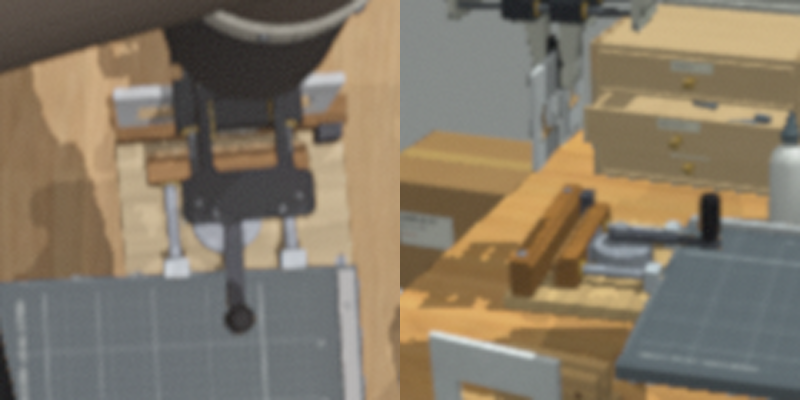

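The wall is held above the slot, its ends showing at (115..180,100) and (300..345,90) in the crop. The short wall stays in the rack. I'll check the held wall's pose from depth, then insert it with force checks.

```bash
python3 - <<'E'
from h import *
np.set_printoptions(precision=4,suppress=True)
for n in("top","side"):
    P=cloud(n,np.load(f"pics/{n}2.npy")); Q=P[...,:2]-SEAT; X=Q@EX*1e3;Y=Q@EY*1e3
    m=(abs(X+3)<9)&(P[...,2]>.222)&(P[...,2]<.242)&(abs(Y)<100)
    print(n,m.sum()); 
    if m.sum()>5: print(Y[m].min(),Y[m].max(),np.polyfit(Y[m],X[m],1),np.median(P[...,2][m]))
robot.servo_line(cl(-.003,.008,.125),speed=.12); robot.dwell(.2)
f0=np.array(robot.read_force()); print("f0",f0)
for z in np.r_[np.arange(.120,.084,-.005),np.arange(.082,.066,-.001)]:
    robot.servo_line(cl(-.003,.008,z),speed=.05); df=np.array(robot.read_force())-f0
    print(round(z,4),df,end=" | ")
    if abs(df).max()>4: break
print(robot.read_position(),robot.read_t())
E
```

```text
top 154
-66.02235551399178 83.22599802718892 [ 0.0016 -3.7615] 0.23263092003851477
side 116
-1.3967655694499972 88.45203245395608 [-0.0178 -4.4092] 0.23224183626114803
f0 [-0.3059 -0.0468  0.2444]
0.12 [ 1.3769  0.1059 -1.9764] | 0.115 [ 0.7216  0.0715 -0.3922] | 0.11 [ 0.2843  1.0732 -0.9571] | 0.105 [-0.3772 -0.1113 -0.9397] | 0.1 [ 0.6333  0.5337 -1.2178] | 0.095 [ 1.3193  0.2799 -0.8669] | 0.09 [-0.2875  1.0814 -0.8977] | 0.085 [ 0.0076 -0.6944 -0.8877] | 0.082 [ 0.1057  0.5718 -0.2833] | 0.081 [ 0.1785  0.2854 -0.8231] | 0.08 [ 0.1044  0.0787 -0.6817] | 0.079 [-0.4428  0.3276  0.2345] | 0.078 [-0.5163  0.3174  0.0662] | 0.077 [ 0.5017 -0.2041 -0.1673] | 0.076 [ 1.0207 -1.3235 -0.6203] | 0.075 [-0.5022 -0.0534 -0.469 ] | 0.074 [ 0.6441  0.5885 -0.5139] | 0.073 [-0.1469  0.0246 -0.0687] | 0.072 [ 1.0421 -0.7085  0.3614] | 0.071 [-1.9436  0.6237  7.8392] | [ 0.6003 -0.0134  0.0721] 20.0333
```

The foot is on the bed (contact at TCP z = 0.072, as expected), so now I slide the wall to the stop.

```bash
python3 - <<'E'
from h import *
np.set_printoptions(precision=3,suppress=True)
z=.0723; robot.servo_line(cl(-.003,.008,z),speed=.03); robot.dwell(.15)
f0=np.array(robot.read_force()); print(f0)
for y in np.arange(.007,-.006,-.001):
    robot.servo_line(cl(-.003,y,z),speed=.02); df=np.array(robot.read_force())-f0; fy=df[:2]@EY
    print(round(y,3),round(fy,1),end=" | ")
    if fy>4: break
robot.servo_line(cl(-.003,y,.0717),speed=.02); robot.dwell(.1); print(robot.read_force())
y+=.0005
robot.servo_line(cl(-.003,y,.0717),speed=.02)
robot.move_gripper(.3); print("open",robot.read_finger_force(),robot.read_grip_width(),robot.read_force())
robot.dwell(.3)
robot.servo_line(cl(-.003,y,.2),speed=.15)
robot.goto(*knob(0.02,.2,flip=np.pi)); robot.dwell(.2)
grab("top","top3"); grab("side","side3"); print(robot.read_t())
for n in("top","side"):
    P=cloud(n,np.load(f"pics/{n}3.npy")); Q=P[...,:2]-SEAT; X=Q@EX*1e3;Y=Q@EY*1e3
    m=(abs(X)<13)&(P[...,2]>.098)&(P[...,2]<.113)&(abs(Y)<100)
    if m.sum()>5: print(n,m.sum(),Y[m].min(),Y[m].max(),np.polyfit(Y[m],X[m],1),np.median(P[...,2][m]))
a=cv2.imread("pics/top3.png")[95:235,250:390]; b=cv2.imread("pics/side3.png")[120:270,220:370]
f=lambda x:cv2.resize(x,(400,400),interpolation=cv2.INTER_CUBIC)
cv2.imwrite("pics/c5.png",np.hstack([f(a),f(b)]))
E
```

```text
[-0.005 -0.128  0.39 ]
0.007 -0.5 | 0.006 0.6 | 0.005 -0.2 | 0.004 0.9 | 0.003 -1.0 | 0.002 0.1 | 0.001 0.3 | 0.0 -0.3 | -0.001 3.0 | -0.002 8.0 | [-4.391  8.453  4.751]
open 0.0 0.3006976968941833 [-0.264  0.19   0.585]
27.075
top 172 -38.86737949418245 74.70135155627425 [-0.003 -2.913] 0.10517229738894762
side 106 -77.24235526152735 75.17199879674436 [ 0.007 -5.564] 0.10436202236599601
```

View pics/c5.png

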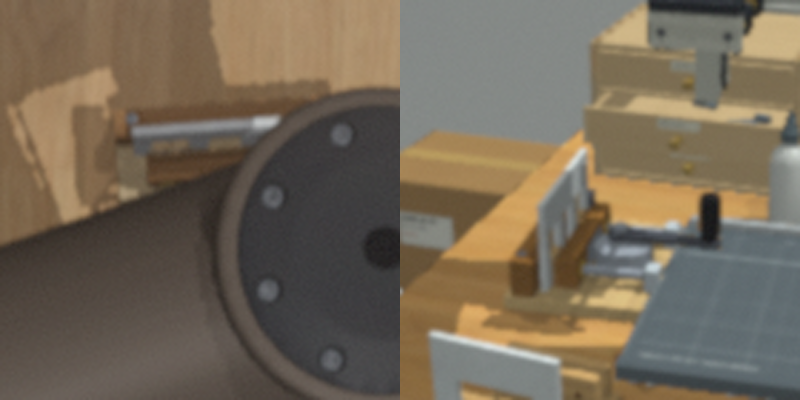

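The wall stands upright in the slot in both halves of the crop (side: 540–590, 150–290), its end at the stop, released. Next I swing the lever shut.

```bash
python3 - <<'E'
from h import *
np.set_printoptions(precision=2,suppress=True)
F=np.pi
robot.move_gripper(.36)
p,R=knob(.02,.062,flip=F); robot.servo_line(p,R,speed=.15)
for th in np.linspace(.02,1.60,9)[1:]:
    p,R=knob(th,.062,flip=F); robot.servo_line(p,R,speed=.08); print(round(th,2),np.array(robot.read_force()))
robot.dwell(.3); print(robot.read_force())
robot.servo_line([p[0],p[1],.2],speed=.15)
robot.goto([.40,.30,.30],down(0)); robot.dwell(.3)
grab("top","top4"); grab("side","side4"); print(robot.read_t())
for n in("top","side"):
    P=cloud(n,np.load(f"pics/{n}4.npy")); Q=P[...,:2]-SEAT; X=Q@EX*1e3;Y=Q@EY*1e3
    m=(abs(X)<13)&(P[...,2]>.098)&(P[...,2]<.113)&(abs(Y)<100)
    if m.sum()>5: print(n,m.sum(),Y[m].min(),Y[m].max(),np.polyfit(Y[m],X[m],1),np.median(P[...,2][m]))
    m=(abs(X+61)<40)&(P[...,2]>.093)&(P[...,2]<.105)&(abs(Y-85)<40)
    if m.sum()>5: print("knob",(X[m].min()+X[m].max())/2,(Y[m].min()+Y[m].max())/2)
a=cv2.imread("pics/top4.png")[95:235,250:390]; b=cv2.imread("pics/side4.png")[120:270,220:370]
f=lambda x:cv2.resize(x,(400,400),interpolation=cv2.INTER_CUBIC)
cv2.imwrite("pics/c6.png",np.hstack([f(a),f(b)]))
E
```

```text
0.22 [-0.2  -0.22  0.67]
0.42 [0.43 0.24 1.04]
0.61 [-0.45 -0.1   0.71]
0.81 [ 0.43 -0.02  0.69]
1.01 [-0.57  0.34 -0.07]
1.2 [ 0.59 -0.13  0.55]
1.4 [-0.48  0.66  0.74]
1.6 [0.31 0.41 0.85]
[-0.3   0.67  0.21]
34.4167
top 238 -74.2976663421184 74.34940410315305 [-0.    0.84] 0.1048338841101828
knob -61.3144622100004 89.0289069903103
side 102 -72.14058777845176 74.6040416120675 [ 0.   -1.51] 0.10442174582808178
knob -63.068711962000265 90.54575152664489
```

View pics/c6.png

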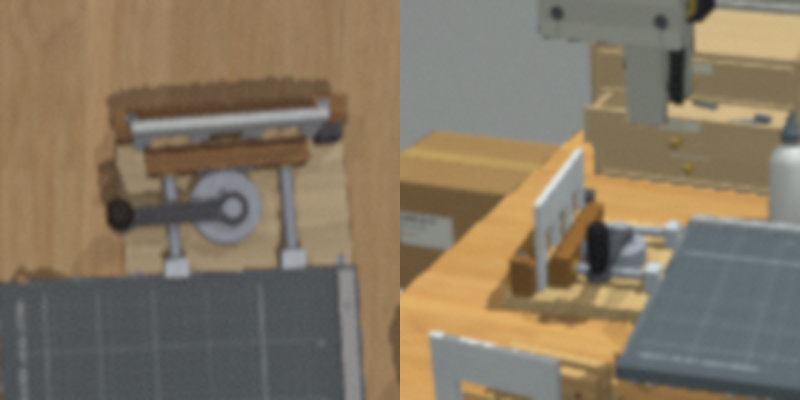

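The wall is upright against the fence with its end at the stop, and the lever lies along the clamp's +y (knob at (120,215), about 1.54 rad). The gripper is clear, so I'm handing in.

```bash
python3 -c "
from rig import robot
print(robot.job_done())"
```

```text
the job is handed in; nothing more can be done
None
```

I handed the job in at about 34 s: the long wall is clamped upright against the fence and end stop with the lever locked (about 1.54 rad by camera), and the short wall is still in the rack; I steered clear of the glue bottle and tape but didn't re-measure them, and no verdict came back.

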